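Hang the scraper to drip into the bowl

TASK

Hang the orange scraper by its eye on the one of the walnut board's two pegs that has the dipping bowl in front below it, and leave it hanging freely, blade down over the bowl so that it drips into it, touching neither bowl nor jar. The pegs slide up and down in their slots and may be at any height, so look or feel where the peg is; leave bowl, jar and green glass where they stand.

Things in the scene. Friction and masses are not known exactly. Their poses are not given: they have to be found in the camera images.
- board: Fixed walnut board upright in a steel foot clamp: 24 thick (x), 340 wide (y), 310 high. Origin: centre of its underside; z up; its front faces -x and carries two alike steel pegs, one at y = +80, one at -80, each on a block 36 wide, 40 high, 20 proud of the front, sliding in an upright slot (stays put under 60 N). Clamp jaw at y = 0: 10 proud of the front, 40 wide, 60 high.
- slot_left (a point): Fixed point of the board (x = -32, y = +80, z = 245; axes as the board's): where the left peg's foot would be at mid-travel. Its real foot is straight above or below, at board height h = 205 to 285, different each time and NOT reported: find it by touch or sight.
- slot_right (a point): The same for the right peg (y = -80), which has its own h. Either peg: round bar, diameter 8, rising at 45 degrees up and away from the board (to -x, +z) from its foot (x = -32, z = h on the block's face) to its square-cut end, centred 55 along it (x = -71, z = h + 39); topmost point: the edge of that end, z = h + 42.
- rack: Fixed three-tier stainless rack, 280 (x) by 240 (y); origin on the table under its centre; the flat top deck is at z = 180, without a rim. The scraper starts lying flat on the top deck.
- scraper: Orange plastic scraper, about 163 long, 60 to 120 g. Origin on the underside, at the middle of the handle; x points along it from the eye to the blade, z up as it lies at the start. Eye: a flat ring 6 thick (z 0 to 6), outer diameter 36, hole diameter 20, centred at x = -70. Handle: straight bar 24 wide (y), 14 thick (z 0 to 14), x from -54 to +33. Blade: plate 80 wide, 6 thick, x from 30 to 75.
- scraper_eye (a point): Centre of the scraper's eye hole, at mid-thickness (x = -70, z = 3 in the scraper's frame); axes as scraper.
- scraper_grip (a point): Middle of the handle, close to the centre of mass (x = 0, z = 7 in the scraper's frame); good place to grip across the 24 width.
- scraper_edge (a point): Middle of the blade's free edge (x = 75, z = 3 in the scraper's frame).
- bowl: Loose white ceramic dipping bowl, rim diameter 96, 40 high; origin at the centre of its underside. It stands on the table in front of one of the two pegs, its centre some 55 out from the board's front face and within 10 of the peg's y; which peg changes.
- jar: Loose closed amber glass jar, diameter 68, 130 high; origin at the centre of its underside. It stands in the same way in front of the other peg.
- tumbler: Loose green glass cup, rim diameter 68, 90 high, standing on the table between rack, board and robot; origin at the centre of its underside.
Not all that is in view belongs to the job. There is more than one size of the scraper; the job needs the middle-sized.

How it is judged:
On the way:
1. the scraper is picked up in the fingers, clear of the rack (height (world z) of scraper_grip above 0.215 m and contact force between the fingers and scraper above 0.5 N and contact force between scraper and rack below 0.05 N), for 0.2 s.
At the end, for the whole second after the job is handed in: Scraper released, at rest, hung on the peg over the bowl: eye 185-320 mm up, blade down within 0.39 rad of vertical, carried by the board, touching neither bowl nor jar, edge middle within 45 mm (level) of the bowl centre; bowl upright; bowl, jar, green glass within 25 mm of their starts (z of scraper_eye in the frame of board between 0.185 and 0.32 m and angle between scraper's own x axis and vertical above 2.75 rad and contact force between scraper and board above 0.2 N and contact force between the fingers and scraper below 0.05 N and contact force between scraper and bowl below 0.05 N and contact force between scraper and jar below 0.05 N and horizontal distance between scraper_edge and bowl below 0.045 m and linear speed of scraper below 0.05 m/s and angle between bowl's own z axis and vertical below 0.1 rad and distance of each of bowl, jar, tumbler from where it was at the start of the episode below 0.025 m).
It fails at once if the bowl is shoved or tipped (distance of bowl from where it was at the start of the episode above 0.025 m or angle between bowl's own z axis and vertical above 0.3 rad).
It fails at once if the jar is shoved or tipped (distance of jar from where it was at the start of the episode above 0.025 m or angle between jar's own z axis and vertical above 0.3 rad).
It fails at once if the green glass is shoved or tipped (distance of tumbler from where it was at the start of the episode above 0.025 m or angle between tumbler's own z axis and vertical above 0.3 rad).
It also fails if it takes over 58 s, if anything falls off the work surface, if the arm or the gripper's body presses on something with over 40 N, if the wrist force passes 120 N, or if a joint passes its speed limit or range.

ROBOT

A 6-joint arm with a two-finger parallel gripper is mounted at the origin on the work surface. World frame = base frame: x ahead of the robot, y to its left, z up, the work surface at z = 0. Lengths are in m, angles in rad, forces in N, time in s.
With the tool pointing down it reaches from about 0.375 to 0.925 m from the base axis. Payload 5.7 kg.
Tool frame: the origin (TCP) lies midway between the tips of the shut fingers; the grasp point (between the pads) lies 19 mm behind it; z points along the fingers, y is the line along which they close (so a half turn about z gives the same grasp; the last joint's range is limited). The gripper opens to 88 mm and grips with 3 to 60 N. Pads are 20 mm wide; open, the fingers measure 115 mm over their backs; the gripper's body (75 mm by 178 mm) begins 61 mm behind the grasp point.
Start: joints at [1.146, 0.359, 1.51, -0, 1.272, -0.115], TCP at [0.183, 0.571, 0.223] pointing down, gripper open.
Joint ranges: [-2.97, 2.97], [-1.01, 2.36], [0.21, 2.38], [-0.96, 4.11], [0.2, 2.71], [-2.98, 2.98]. Speed limits (rad/s): [2.39, 2.39, 3.14, 3.14, 3.14, 3.14].

INTERFACE

Orientations are given as a unit quaternion [x, y, z, w].
In Python, from bench import move_ptp, servo_line, goto_joints, move_gripper, sleep, inverse_kinematics, capture, PlanningError, close_job, spot_in, silhouettes, current_clock, current_joint_pos, current_qvel, current_joint_torque, current_position, current_orientation, current_force, current_torque, current_finger_gap, current_grip_force gives the robot as it stands. Calls block until the motion is done:
- move_ptp(position, orientation): joint-space move of the TCP to a pose.
- servo_line(position, orientation=None, rate=0.15, contact_N=None): straight line of the TCP; orientation=None keeps the orientation; rate is the mean speed in m/s. With contact_N (N) it stops when the force on the tool has changed by that much, and returns True; else False.
- goto_joints(angles): joint-space move.
- move_gripper(opening): finger opening in m; the grip force is fixed at half the most; returns when the fingers have stopped.
- sleep(seconds).
- inverse_kinematics(position, orientation): joint angles nearest the present ones, or None.
- capture(name): name is "scene" or "top" or "wrist"; returns a dict with "image" (480x640x3 uint8, blue, green, red), "range_z" (480x640 float32, m along the optical axis (not along the pixel's ray), 0 where there is no reading), "intrinsics" (3x3 intrinsics, pixels), "k1" (the pictures are not rectified: a ray, as slopes to the right and down, at radius r is drawn at 1 + k1 r^2 times it, then the intrinsics apply), "R" (3x3) and "t" (3): a world point X has camera coordinates R X + t. Camera axes: x right, y down, z forward; pixel columns grow to the right and rows downward; lengths in m; the calibration is good to about 2 mm. A picture is of the moment at which its call begins.
A pose or a line that the arm cannot do raises PlanningError and nothing moves.
- close_job(): hands the job in; it is judged then, once.
Trained networks look in the newest picture that a camera, given by its name, has taken for a name from the list of things; names that differ only in an ending like _2 or _b are one class to them, and where a whole thing is asked for, a point or a joint stands for the part that bears it (a point fixed in the world has none). Each returns a list of dicts, best first, with "conf" (0 to 1); they miss things now and then, are a little off and sometimes report something else, mostly with a low value. They report only what shows in the picture. A call takes as long as a camera call. They do not tell look-alikes from the thing itself.
- spot_in(camera, query): "xy" ([column, row] in pixels, amid what is visible of it).
- silhouettes(camera, query): "region" (480x640 bool, what is visible of it) and "xy" ([column, row] in pixels, amid what is visible of it).
Readings, each from a call of its own:
- current_clock(): time.
- current_joint_pos(): joint angles.
- current_qvel(): joint speeds.
- current_joint_torque(): joint torques, N m.
- current_position(): TCP position.
- current_orientation(): TCP orientation.
- current_force(): force on the tool from outside, world axes, zero at the start.
- current_torque(): the same for the moment, N m.
- current_finger_gap(): finger opening in m.
- current_grip_force(): force on a finger pad.
Only numpy, scipy, OpenCV 4.12 (cv2) and the standard library are available. Lean on these libraries where they do the work, as an engineer would, in place of code of your own. Each camera call takes 0.05 s, during which the arm holds its last target. There are 200 camera calls.

## Working session

There is one attempt and no reset: what is moved stays moved. The work goes in short steps, each a Python script; the robot and the scene stay as the last script left them, time stands still between calls to the robot, and variables do not carry over. Pictures are saved under pics/ and viewed, at most 10 in all, crops included, and the job is handed in when it is done.

```bash
mkdir -p pics
cat > h.py <<'E'
import numpy as np, cv2
from bench import *
def unproj(c,uv,z=None):
    """pixels Nx2 -> world via range image"""
    uv=np.atleast_2d(np.array(uv,float)); K=c["intrinsics"]; k=float(c["k1"])
    d=(uv-[K[0,2],K[1,2]])/[K[0,0],K[1,1]]; s=d.copy()
    for _ in range(20): s=d/(1+k*(s**2).sum(1,keepdims=True))
    if z is None: z=c["range_z"][uv[:,1].astype(int),uv[:,0].astype(int)]
    X=np.c_[s*np.reshape(z,(-1,1)),np.ones(len(uv))*z]
    return (X-c["t"])@c["R"]
def cloud(c,m):
    v,u=np.nonzero(m&(c["range_z"]>0)); return unproj(c,np.c_[u,v])
E
python3 - <<'E'
from h import *
ims=[]
for n in("scene","top"):
    c=capture(n); cv2.imwrite(f"pics/{n}0.png",c["image"])
    print(n,"cam at",(-c["R"].T@c["t"]).round(3),"k1",c["k1"])
    for q in("scraper","bowl","jar","tumbler","board","rack"):
        for s in silhouettes(n,q):
            P=cloud(c,s["region"])
            if len(P)<5: continue
            print(n,q,round(s["conf"],2),np.round(s["xy"]),len(P),np.percentile(P,[2,50,98],axis=0).round(3).tolist())
E
```

```text
scene cam at [0.795 0.375 1.319] k1 -0.14308574630300822
scene scraper 0.91 [321. 160.] 372 [[0.232, -0.471, -0.004], [0.293, -0.426, 0.007], [0.323, -0.393, 0.016]]
scene scraper 0.88 [242. 126.] 1246 [[0.339, -0.711, -0.001], [0.415, -0.633, 0.009], [0.514, -0.529, 0.022]]
scene scraper 0.57 [260. 225.] 1326 [[0.467, -0.309, 0.179], [0.572, -0.267, 0.187], [0.621, -0.213, 0.197]]
scene bowl 0.96 [382. 425.] 628 [[0.547, 0.188, 0.001], [0.568, 0.234, 0.021], [0.591, 0.27, 0.045]]
scene bowl 0.15 [259. 220.] 1275 [[0.47, -0.309, 0.179], [0.574, -0.266, 0.187], [0.62, -0.212, 0.197]]
scene jar 0.59 [324. 376.] 802 [[0.597, 0.035, 0.002], [0.625, 0.087, 0.129], [0.65, 0.112, 0.135]]
scene tumbler 0.7 [402. 311.] 873 [[0.356, 0.015, 0.001], [0.379, 0.039, 0.051], [0.416, 0.075, 0.091]]
scene tumbler 0.34 [312. 426.] 8442 [[0.626, 0.016, 0.008], [0.686, 0.184, 0.251], [0.785, 0.322, 0.312]]
scene board 0.88 [310. 428.] 8379 [[0.624, 0.015, 0.007], [0.686, 0.184, 0.251], [0.785, 0.322, 0.312]]
scene rack 0.92 [276. 226.] 13856 [[0.396, -0.39, 0.045], [0.534, -0.229, 0.179], [0.67, -0.154,
[... 288 characters left out ...]
er 0.75 [501. 264.] 1620 [[0.342, -0.71, 0.0], [0.413, -0.638, 0.01], [0.514, -0.532, 0.024]]
top bowl 0.72 [173. 187.] 1016 [[0.555, 0.186, 0.0], [0.598, 0.235, 0.019], [0.639, 0.272, 0.045]]
top jar 0.56 [226. 175.] 676 [[0.598, 0.045, 0.028], [0.623, 0.07, 0.128], [0.654, 0.104, 0.137]]
top tumbler 0.77 [238. 272.] 589 [[0.357, 0.013, -0.001], [0.386, 0.052, 0.032], [0.416, 0.074, 0.094]]
top board 0.82 [185. 147.] 5750 [[0.627, 0.004, 0.01], [0.671, 0.164, 0.251], [0.786, 0.319, 0.314]]
top board 0.21 [238. 273.] 585 [[0.357, 0.013, -0.001], [0.387, 0.052, 0.031], [0.416, 0.074, 0.094]]
top rack 0.95 [364. 216.] 10974 [[0.397, -0.391, 0.174], [0.523, -0.278, 0.18], [0.667, -0.16, 0.187]]
```

View pics/scene0.png

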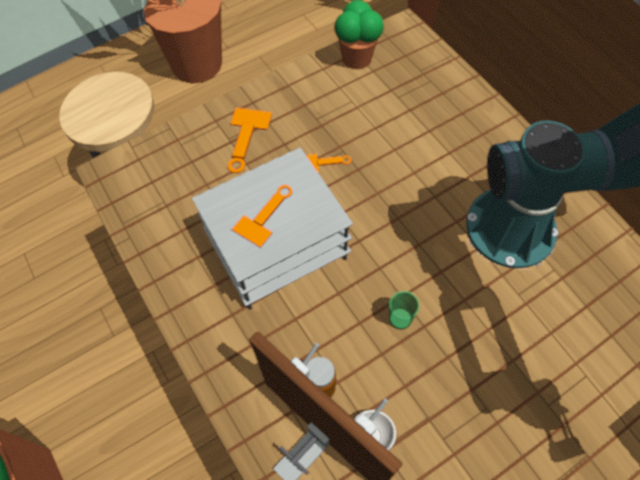

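Run:
```python
from h import *
c=capture("top"); im=c["image"]
for s in silhouettes("top","scraper"):
    P=cloud(c,s["region"]); m=P[:,:2].mean(0)
    _,_,V=np.linalg.svd(P[:,:2]-m,full_matrices=False)
    a=(P[:,:2]-m)@V.T; lo,hi=np.percentile(a,[.5,99.5],axis=0); 
    wi=[np.ptp(a[(a[:,0]>x)&(a[:,0]<x+.012),1]).round(3) for x in np.arange(lo[0],hi[0]-.006,.012)]
    print(s["xy"],"len,wid",(hi-lo).round(3),"axis",V[0].round(3),"ends",(m+lo[0]*V[0]).round(4),(m+hi[0]*V[0]).round(4),wi)
a=cv2.resize(im[150:250,310:430],(720,600),interpolation=cv2.INTER_CUBIC)
cv2.imwrite("pics/crop1.png",a)
s=max(silhouettes("top","board"),key=lambda s:s["conf"])
P=cloud(c,s["region"]); Q=P[(P[:,2]>.304)&(P[:,2]<.317)]
r=cv2.minAreaRect(Q[:,:2].astype(np.float32)); print("board top",r,cv2.boxPoints(r).round(3).tolist())
```

```text
[497.5, 262.5] len,wid [0.217 0.105] axis [-0.696 -0.718] ends [ 0.5127 -0.5333] [ 0.3618 -0.6891] [np.float64(0.046), np.float64(0.049), np.float64(0.048), np.float64(0.038), np.float64(0.033), np.float64(0.036), np.float64(0.031), np.float64(0.032), np.float64(0.033), np.float64(0.037), np.float64(0.04), np.float64(0.038), np.float64(0.097), np.float64(0.106), np.float64(0.109), np.float64(0.106), np.float64(0.108), np.float64(0.107)]
[367.3, 194.4] len,wid [0.159 0.077] axis [-0.914 -0.406] ends [ 0.613  -0.2421] [ 0.4681 -0.3065] [np.float64(0.079), np.float64(0.079), np.float64(0.078), np.float64(0.072), np.float64(0.024), np.float64(0.023), np.float64(0.024), np.float64(0.024), np.float64(0.024), np.float64(0.024), np.float64(0.026), np.float64(0.034), np.float64(0.034)]
[422.6, 301.7] len,wid [0.118 0.061] axis [-0.901  0.435] ends [ 0.3385 -0.4486] [ 0.2327 -0.3975] [np.float64(0.061), np.float64(0.063), np.float64(0.058), np.float64(0.019), np.float64(0.017), np.float64(0.017), np.float64(0.018), np.float64(0.018), np.float64(0.028), np.float64(0.024)]
board top ((0.6492010354995728, 0.1595059186220169), (0.08543598651885986, 0.339235782623291), 14.33179759979248) [[0.5659999847412109, 0.31299999356269836], [0.6499999761581421, -0.014999999664723873], [0.7329999804496765, 0.006000000052154064], [0.6489999890327454, 0.33399999141693115]]
```

View pics/crop1.png

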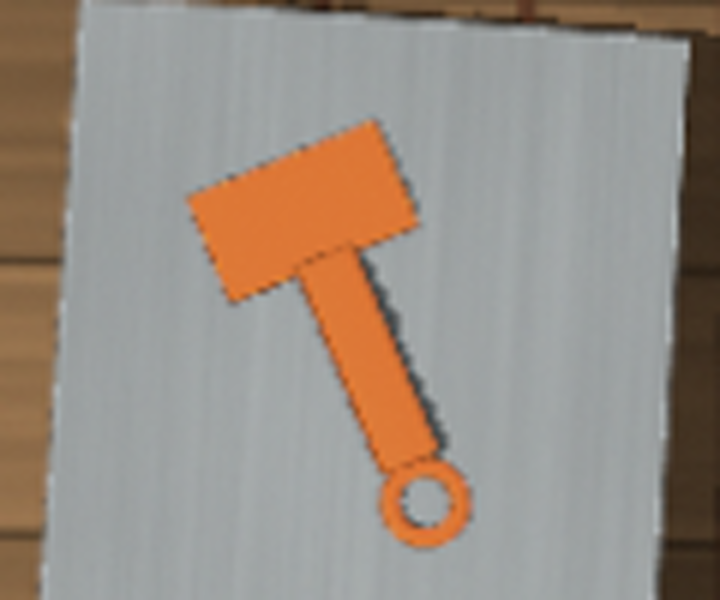

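Candidates (top camera): the large at (498,262), 217 long; the middle one on the rack at (367,194), about 160 long, blade 79 wide, handle 24; and the small at (423,301), 118 long. The enlarged crop confirms that the rack one, with the ring eye at its lower right, fits. The scene view shows the bowl at (375,430) before the left peg and the jar at (320,372) before the right one.

Run:
```python
from h import *
for n in("top","scene"):
    c=capture(n); P=cloud(c,np.ones((480,640),bool))
    B=P[(abs(P[:,0]-.66)<.15)&(abs(P[:,1]-.16)<.25)&(P[:,2]>.05)]
    # board top: dominant plane strip
    Q=B[(abs(B[:,2]-.310)<.006)][:,:2]
    best=None
    for a in np.deg2rad(np.arange(5,30,.25)):
        d=Q@[np.cos(a),np.sin(a)]; 
        for o in np.arange(d.min(),d.max(),.001):
            k=((d>o)&(d<o+.024)).sum()
            if best is None or k>best[0]: best=(k,a,o)
    k,a,o=best; ex=np.array([np.cos(a),np.sin(a)]); ey=np.array([-ex[1],ex[0]])
    d=Q@ex; S=Q[(d>o-.001)&(d<o+.025)]; y=S@ey
    org=ex*(o+.012)+ey*(y.min()+y.max())/2
    print(n,"ang",np.degrees(a),"k",k,len(Q),"y ext",np.ptp(y),"org",org.round(4))
    L=np.c_[(B[:,:2]-org)@ex,(B[:,:2]-org)@ey,B[:,2]]
    for s in(.08,-.08):
        M=L[(abs(L[:,1]-s)<.03)&(L[:,0]<-.02)&(L[:,0]>-.11)&(L[:,2]>.15)]
        print(s,len(M)); M=M[np.argsort(M[:,0])]; print((M[::max(1,len(M)//25)]*1000).round().astype(int).tolist())
```

```text
top ang 14.250000000000002 k 1591 1665 y ext 0.3389578598558129 org [0.6772 0.1665]
0.08 182
[[-71, 81, 314], [-67, 78, 308], [-61, 81, 307], [-55, 76, 305], [-48, 81, 291], [-41, 76, 287], [-36, 77, 281], [-32, 64, 268], [-31, 75, 291], [-30, 71, 282], [-30, 85, 274], [-30, 87, 275], [-30, 90, 294], [-29, 81, 293], [-29, 75, 251], [-28, 93, 291], [-28, 80, 294], [-27, 83, 295], [-26, 65, 289], [-25, 90, 292], [-24, 62, 260], [-24, 68, 294], [-23, 63, 294], [-22, 62, 289], [-21, 74, 288], [-21, 62, 265]]
-0.08 184
[[-73, -81, 284], [-68, -78, 286], [-63, -78, 280], [-56, -83, 274], [-52, -79, 269], [-47, -79, 267], [-41, -79, 259], [-34, -85, 254], [-32, -66, 242], [-32, -76, 240], [-32, -90, 244], [-31, -71, 230], [-31, -71, 254], [-31, -77, 246], [-31, -71, 240], [-30, -95, 230], [-29, -96, 259], [-28, -93, 271], [-28, -78, 264], [-27, -71, 270], [-26, -88, 265], [-25, -99, 247], [-24, -67, 258], [-23, -92, 269], [-22, -64, 266], [-21, -80, 263], [-20, -94, 265]]
scene ang 14.250000000000002 k 2729 2830 y ext 0.33940045241852856 org [0.6762 0.167 ]
0.08 280
[[-74, 77, 307], [-69, 7
[... 162 characters left out ...]
 272], [-32, 68, 290], [-30, 76, 288], [-29, 81, 293], [-28, 97, 272], [-28, 90, 292], [-27, 84, 292], [-26, 85, 290], [-25, 64, 292], [-24, 75, 288], [-23, 62, 290], [-23, 83, 286], [-22, 65, 290], [-21, 98, 265], [-20, 89, 292]]
-0.08 236
[[-73, -79, 280], [-69, -77, 281], [-66, -79, 279], [-63, -79, 279], [-60, -79, 276], [-57, -81, 272], [-54, -76, 266], [-51, -76, 262], [-48, -77, 266], [-45, -78, 259], [-42, -80, 256], [-38, -81, 255], [-33, -71, 261], [-31, -82, 264], [-30, -64, 264], [-30, -68, 262], [-29, -85, 264], [-28, -92, 263], [-28, -81, 263], [-27, -93, 263], [-26, -62, 253], [-25, -91, 263], [-24, -80, 266], [-24, -63, 257], [-23, -69, 262], [-22, -76, 263], [-20, -69, 264]]
```

```bash
cat >> h.py <<'E'
from scipy.spatial.transform import Rotation as Ro
from scipy.spatial import cKDTree
from scipy.optimize import minimize
A=np.deg2rad(14.25); EX=np.array([np.cos(A),np.sin(A),0]); EY=np.array([-np.sin(A),np.cos(A),0]); EZ=np.array([0,0,1.])
ORG=np.array([.6767,.1668,0]); HL=.271
def bw(p): return ORG+p[0]*EX+p[1]*EY+p[2]*EZ
def quat(x,z):
    x=np.array(x,float);z=np.array(z,float);x/=np.linalg.norm(x);z/=np.linalg.norm(z)
    return Ro.from_matrix(np.c_[x,np.cross(z,x),z]).as_quat()
def template(n=.001):
    g=np.stack(np.meshgrid(np.arange(-.09,.08,n),np.arange(-.041,.0411,n)),-1).reshape(-1,2)
    x,y=g.T; r=np.hypot(x+.07,y)
    return g[((r<.018)&(r>.010))|((x>-.054)&(x<.033)&(abs(y)<.012))|((x>.03)&(x<.075)&(abs(y)<.04))]
def fit2d(P,p0):
    """P: Nx2 world points on the scraper -> x,y,th by two-way chamfer"""
    T=template(.002); kt=cKDTree(P)
    def place(p): c,s=np.cos(p[2]),np.sin(p[2]); return T@np.array([[c,s],[-s,c]])+p[:2]
    f=lambda p:(np.minimum(kt.query(place(p))[0],.01)**2).mean()+(np.minimum(cKDTree(place(p)).query(P)[0],.01)**2).mean()
    r=minimize(f,p0,method="Nelder-Mead",options=dict(initial_simplex=np.array(p0)+np.array([[0,0,0],[.005,0,0],[0,.005,0],[0,0,.08]]),xatol=1e-5,fatol=1e-12))
    return r.x,np.sqrt(r.fun)
E
python3 - <<'E'
from h import *
th=np.arctan2(.406,.914); u=np.array([np.cos(th),np.sin(th),0])
eye=np.array([.4681,-.3065,0])+.018*u; g=eye+.07*u
ks=[]
for n in("top","scene"):
    c=capture(n); S=[cloud(c,s["region"]) for s in silhouettes(n,"scraper")]
    P=[p for p in S if np.median(p[:,2])>.15][0]; print(n,fit2d(P[:,:2],[g[0],g[1],th])); 
for n in("top","scene"):
    c=capture(n)
    for q in ("bowl","jar"):
        P=cloud(c,max(silhouettes(n,q),key=lambda s:s["conf"])["region"]); P=P[P[:,2]>(.034 if q=="bowl" else .12)]
        print(n,q,len(P),cv2.minEnclosingCircle(P[:,:2].astype(np.float32)))
for s in(1,-1):
    q=quat(s*u,[0,0,-1]); print(s,"hover",inverse_kinematics([g[0],g[1],.36],q),inverse_kinematics([g[0],g[1],.1815],q))
    for t in(45,20,10):
        t=np.deg2rad(t); X=-np.sin(t)*EX-np.cos(t)*EZ; Z=np.cos(t)*EX-np.sin(t)*EZ
        p=bw([-.085,.08,.324])+.07*X
        print(s,np.degrees(t),p.round(3),inverse_kinematics(p,quat(s*X,Z)))
E
```

```text
top (array([ 0.54638326, -0.27209794,  0.40634438]), np.float64(0.001362881635063187))
scene (array([ 0.54347644, -0.27106843,  0.41553494]), np.float64(0.0015326189721728016))
top bowl 220 ((0.5954513549804688, 0.2282402068376541), 0.04766044393181801)
top jar 457 ((0.6303262710571289, 0.07775332033634186), 0.03030908852815628)
scene bowl 160 ((0.6015841364860535, 0.23831824958324432), 0.05927985906600952)Traceback (most recent call last):
  File "<stdin>", line 11, in <module>
ValueError: max() iterable argument is empty
```

Run:
```python
from h import *
th=.41; u=np.array([np.cos(th),np.sin(th),0]); g=np.array([.545,-.2716,0])
f=lambda r: None if r is None else np.round(r,2).tolist()
for s in(1,-1):
    q=quat(s*u,[0,0,-1]); print(s,"hover",f(inverse_kinematics([g[0],g[1],.36],q)),f(inverse_kinematics([g[0],g[1],.1815],q)))
    for t in(45,20,10):
        t=np.deg2rad(t); X=-np.sin(t)*EX-np.cos(t)*EZ; Z=np.cos(t)*EX-np.sin(t)*EZ
        p=bw([-.085,.08,.324])+.07*X
        print(s,np.degrees(t),p.round(3),f(inverse_kinematics(p,quat(s*X,Z))))
```

```text
1 hover [-0.58, 0.28, 1.29, -0.0, 1.57, 0.59] [-0.58, 0.41, 1.54, -0.0, 1.19, 0.59]
1 45.0 [0.527 0.211 0.275] [0.27, -0.01, 2.17, -0.08, 0.2, -1.48]
1 20.0 [0.551 0.218 0.258] None
1 10.0 [0.563 0.22  0.255] None
-1 hover [-0.58, 0.28, 1.29, -0.0, 1.57, -2.56] [-0.58, 0.41, 1.54, -0.0, 1.19, -2.56]
-1 45.0 [0.527 0.211 0.275] [0.27, -0.01, 2.17, -0.08, 0.2, 1.66]
-1 20.0 [0.551 0.218 0.258] None
-1 10.0 [0.563 0.22  0.255] None
```

Run:
```python
from h import *
f=lambda r: None if r is None else np.round(r,2).tolist()
s=1
for d in(0,15,25):
  for t in(50,45,40,35,30,25,20,15,5):
    t_=np.deg2rad(t); td=np.deg2rad(t+d); X=-np.sin(t_)*EX-np.cos(t_)*EZ
    Xt=-np.sin(td)*EX-np.cos(td)*EZ; Z=np.cos(td)*EX-np.sin(td)*EZ
    out=[]
    for e in([-.085,.08,.324],[-.055,.08,.290]):
        p=bw(e)+.07*X; out.append(f(inverse_kinematics(p,quat(s*Xt,Z))))
    print(d,t,out)
```

```text
0 50 [[0.27, -0.02, 2.09, -0.03, 0.37, -1.52], [0.27, 0.08, 2.09, -0.04, 0.27, -1.52]]
0 45 [[0.27, -0.01, 2.17, -0.08, 0.2, -1.48], None]
0 40 [None, None]
0 35 [[0.27, 0.07, 2.31, 3.24, 0.2, 1.49], [0.27, 0.2, 2.3, 3.2, 0.32, 1.53]]
0 30 [[0.27, 0.14, 2.38, 3.19, 0.42, 1.54], [0.27, 0.28, 2.36, 3.18, 0.55, 1.55]]
0 25 [None, None]
0 20 [None, None]
0 15 [None, None]
0 5 [None, None]
15 50 [[0.26, 0.05, 1.87, -0.01, 0.79, -1.55], [0.26, 0.13, 1.87, -0.01, 0.71, -1.55]]
15 45 [[0.27, 0.03, 1.94, -0.01, 0.65, -1.55], [0.26, 0.12, 1.94, -0.01, 0.56, -1.55]]
15 40 [[0.27, 0.02, 2.02, -0.02, 0.5, -1.54], [0.27, 0.12, 2.01, -0.02, 0.4, -1.54]]
15 35 [[0.27, 0.02, 2.09, -0.04, 0.33, -1.52], [0.27, 0.12, 2.08, -0.05, 0.24, -1.51]]
15 30 [None, None]
15 25 [None, None]
15 20 [[0.27, 0.11, 2.29, 3.22, 0.22, 1.5], [0.27, 0.24, 2.28, 3.19, 0.34, 1.53]]
15 15 [[0.27, 0.18, 2.35, 3.19, 0.44, 1.54], [0.27, 0.31, 2.33, 3.18, 0.55, 1.55]]
15 5 [None, None]
25 50 [[0.26, 0.12, 1.72, -0.0, 1.03, -1.56], [0.26, 0.2, 1.72, -0.0, 0.96, -1.56]]
25 45 [[0.26, 0.09, 1.8, -0.01, 0.9, -1.55], [0.26, 0.17, 1.79, -0.01, 0.83, -1.55]]
25 40 [[0.26, 0.07, 1.87, -0.01, 0.77, -1.55], [0.26, 0.15, 1.86, -0.01, 0.69, -1.55]]
25 35 [[0.26, 0.05, 1.94, -0.01, 0.63, -1.55], [0.26, 0.14, 1.93, -0.01, 0.54, -1.55]]
25 30 [[0.27, 0.05, 2.01, -0.02, 0.48, -1.54], [0.26, 0.14, 2.0, -0.02, 0.39, -1.54]]
25 25 [[0.27, 0.05, 2.08, -0.04, 0.32, -1.52], [0.27, 0.15, 2.07, -0.05, 0.22, -1.51]]
25 20 [None, None]
25 15 [None, None]
25 5 [[0.27, 0.2, 2.33, 3.19, 0.44, 1.54], [0.27, 0.33, 2.31, 3.18, 0.55, 1.55]]
```

Run:
```python
from h import *
th=.41; u=np.array([np.cos(th),np.sin(th),0]); g=np.array([.545,-.2716,0])
q0=current_orientation()
servo_line([.183,.571,.48],rate=.3)
q=quat(u,[0,0,-1])
move_ptp([g[0],g[1],.46],q)
move_ptp([g[0],g[1],.40],q)
c=capture("wrist"); im=c["image"]; cv2.imwrite("pics/w1.png",im)
P=cloud(c,np.ones((480,640),bool)); v,u_=np.nonzero(c["range_z"]>0)
hsv=cv2.cvtColor(im,cv2.COLOR_BGR2HSV)[v,u_]
m=(hsv[:,0]>5)&(hsv[:,0]<22)&(hsv[:,1]>150)&(P[:,2]>.17)&(P[:,2]<.21)
O=P[m]; print("n",len(O), "z pct",np.percentile(O[:,2],[2,25,50,75,98]).round(4))
D=P[(hsv[:,1]<60)&(abs(P[:,2]-.18)<.02)]; print("deck z",np.median(D[:,2]))
O=O[::max(1,len(O)//8000)]
print(fit2d(O[:,:2],[g[0],g[1],th]),current_clock(),np.round(-c["R"].T@c["t"],3))
```

```text
n 6248 z pct [0.1842 0.1855 0.1862 0.1932 0.1949]
deck z 0.17975338670730243
(array([ 0.54558369, -0.27112699,  0.41035079]), np.float64(0.0009415403906954488)) 6.0667 [ 0.613 -0.242  0.561]
```

View pics/w1.png

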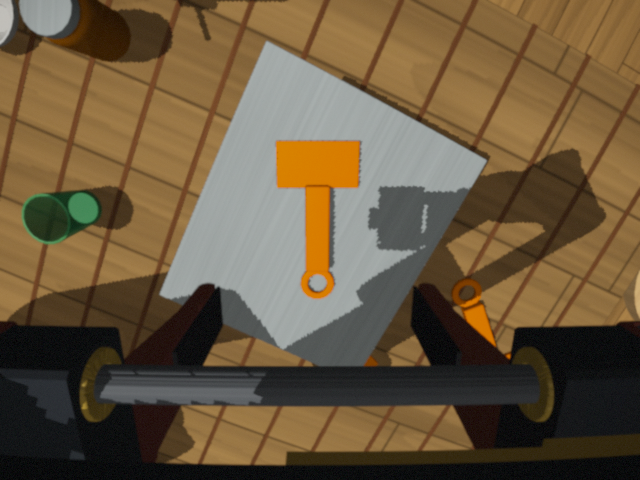

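```bash
cat >> h.py <<'E'
SX,SY,STH=.5456,-.2711,.4104
U=np.array([np.cos(STH),np.sin(STH),0]); DEL=np.deg2rad(25)
G=np.array([SX,SY,.180])+.003*U+.0065*EZ   # TCP at grasp
QG=quat(np.cos(DEL)*U+np.sin(DEL)*EZ, np.sin(DEL)*U-np.cos(DEL)*EZ)
E
python3 - <<'E'
from h import *
move_ptp(G+.07*EZ,QG)
f0=current_force()
hit=servo_line(G,rate=.08,contact_N=6)
print("hit",hit,current_position()-G,current_force()-f0)
if not hit or current_position()[2]-G[2]<.004:
    move_gripper(.0); print("gap",current_finger_gap(),"F",current_grip_force())
    servo_line(current_position()+.13*EZ,rate=.15)
    sleep(.3); print("gap",current_finger_gap(),"F",current_grip_force(),current_clock())
    c=capture("wrist"); cv2.imwrite("pics/w2.png",c["image"])
E
```

```text
hit False [ 0.00032168 -0.00033827  0.00048385] [-1.31919212  0.25494152 -0.82590906]
gap 0.0236816149374869 F 29.99990612268448
gap 0.023772001368841094 F 29.999642372131348 10.0417
```

View pics/w2.png

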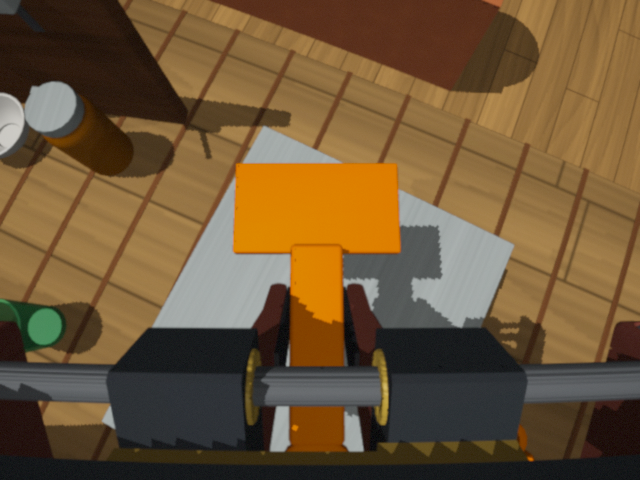

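```bash
cat >> h.py <<'E'
EYE_T=Ro.from_quat(QG).inv().apply(np.array([SX,SY,.183])-.07*U-(G+[.0003,-.0003,.0005]))
def pose(e,t):
    """TCP pose that puts the eye at board point e, scraper tilted t deg out from vertical"""
    td=np.deg2rad(t)+DEL
    q=quat(-np.sin(td)*EX-np.cos(td)*EZ, np.cos(td)*EX-np.sin(td)*EZ)
    return bw(e)-Ro.from_quat(q).apply(EYE_T),q
def on_peg(s,dz=0,dy=0): # s m outward of the end along the peg axis
    return np.array([-.071-s*.7071,.08+dy,HL+.039+s*.7071+dz])
E
python3 - <<'E'
from h import *
c=capture("wrist"); hsv=cv2.cvtColor(c["image"],cv2.COLOR_BGR2HSV)
m=np.zeros((480,640),bool); m[170:245,245:390]=1; P=cloud(c,m); P=P[P[:,2]>.28]
a=np.c_[(P[:,:2]-[SX,SY])@U[:2],(P[:,:2]-[SX,SY])@[-U[1],U[0]],np.ones(len(P))]
print("blade plane slope x,y,z0",np.linalg.lstsq(a,P[:,2],rcond=None)[0].round(4),"x range",np.percentile(a[:,0],[0,100]).round(3),"expected z",.1865+current_position()[2]-G[2], "y",np.percentile(a[:,1],[0,100]).round(3))
servo_line(current_position()+.12*EZ,rate=.25)
for e in ([-.20,.08,.46],on_peg(.05),on_peg(.012)):
    p,q=pose(e,30); (move_ptp if e is not None and e[0]<-.15 else servo_line)(p,q)
print(current_position()-p,current_clock(),current_finger_gap())
for n in("scene","top"):
    c=capture(n); cv2.imwrite(f"pics/{n}2.png",c["image"])
    K=c["intrinsics"]
    for X in(bw(on_peg(0)),bw(on_peg(.012))):
        x=c["R"]@X+c["t"]; s=x[:2]/x[2]; s=s*(1+c["k1"]*(s@s)); print(n,s*[K[0,0],K[1,1]]+[K[0,2],K[1,2]])
E
python3 -c "
import cv2
a=cv2.imread('pics/scene2.png')[360:460,310:430]; b=cv2.imread('pics/top2.png')[130:230,120:240]
cv2.imwrite('pics/c2.png',cv2.hconcat([cv2.resize(x,(400,333),interpolation=cv2.INTER_CUBIC) for x in(a,b)]))"
```

```text
blade plane slope x,y,z0 [-3.000e-04  1.700e-03  3.151e-01] x range [0.032 0.07 ] expected z 0.316089988267634 y [-0.036  0.035]
[-3.43630583e-04 -6.37559918e-05  3.49964537e-05] 14.0333 0.02382387900407826
scene [385.02943431 400.16201275]
scene [388.7372045  395.30358363]
top [141.99734135 178.25792252]
top [141.66366972 181.55758096]
```

View pics/c2.png

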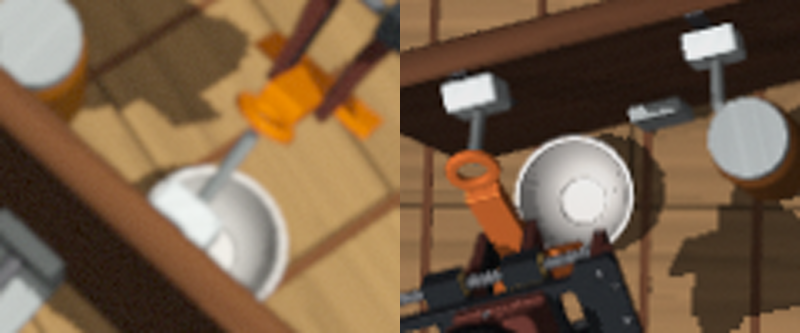

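The crop shows the eye just beyond the peg's end in both views: scene (389,394) against a predicted (389,395), and top (142,181) against a predicted (142,182). They are aligned, so I slide it on.

Run:
```python
from h import *
f0=current_force()
p,q=pose(on_peg(-.028),30)
hit=servo_line(p,q,rate=.05,contact_N=5)
print("hit",hit,(current_position()-p).round(4),(current_force()-f0).round(2),current_clock())
c=capture("scene"); cv2.imwrite("pics/s3.png",cv2.resize(c["image"][360:460,310:430],(400,333),interpolation=cv2.INTER_CUBIC))
```

```text
hit False [-0.0001  0.     -0.    ] [-0.59  0.47 -0.74] 15.0833
```

View pics/s3.png

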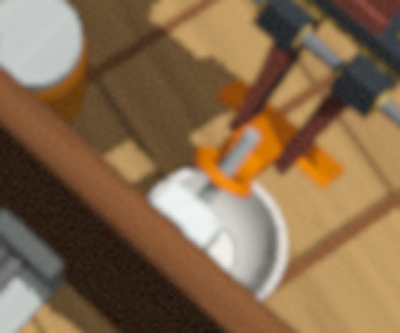

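The peg's end shows through the eye at crop (245,145), and there was no contact force. Next I lower it to seat, then release.

Run:
```python
from h import *
p,q=pose(on_peg(-.032),30); servo_line(p,q,rate=.05,contact_N=5)
hit=servo_line(current_position()-.012*EZ,rate=.03,contact_N=2)
print("hit",hit,(current_position()-p).round(4))
move_gripper(.045)
Z=Ro.from_quat(q).apply([0,0,1])
servo_line(current_position()-.10*Z,rate=.1)
servo_line(current_position()-.06*EX+.06*EZ,rate=.15)
sleep(1.5); print(current_clock())
c=capture("top"); cv2.imwrite("pics/t4.png",c["image"])
a=cv2.resize(c["image"][130:230,120:240],(400,333),interpolation=cv2.INTER_CUBIC)
for r in silhouettes("top","scraper"):
    P=cloud(c,r["region"]); print(r["conf"],r["xy"],P.mean(0).round(3))
c=capture("scene")
b=cv2.resize(c["image"][360:460,310:430],(400,333),interpolation=cv2.INTER_CUBIC)
m=cv2.inRange(cv2.cvtColor(c["image"],cv2.COLOR_BGR2HSV),(5,150,60),(20,255,255))>0
for n in("scene","top"):
    c=capture(n); m=cv2.inRange(cv2.cvtColor(c["image"],cv2.COLOR_BGR2HSV),(8,200,90),(20,255,255))>0
    P=cloud(c,m)-ORG; L=np.c_[P@EX,P@EY,P[:,2]]; L=L[(abs(L[:,1]-.08)<.07)&(L[:,0]>-.2)&(L[:,0]<0)&(L[:,2]>.06)]
    L=L[np.argsort(-L[:,2])]; print(n,len(L),(L[::max(1,len(L)//14)]*1000).round().astype(int).tolist())
    for o in("bowl","jar","tumbler"):
        for s in silhouettes(n,o)[:1]: print(o,np.round(s["xy"],1))
cv2.imwrite("pics/c4.png",cv2.hconcat([a,b]))
```

```text
hit True [ 0.0006  0.0001 -0.0104]
19.6833
0.97 [499.3, 262.4] [ 0.417 -0.632  0.012]
0.91 [422.5, 301.2] [ 0.303 -0.432  0.006]
0.6 [152.0, 168.2] [0.625 0.232 0.193]
scene 10 [[-36, 76, 294], [-35, 75, 292], [-36, 78, 292], [-36, 90, 290], [-37, 89, 289], [-36, 72, 289], [-37, 85, 287], [-37, 87, 286], [-36, 92, 286], [-38, 91, 282]]
bowl [383.2 431.6]
jar [323.1 375.6]
tumbler [402.6 312. ]
top 60 [[-37, 83, 290], [-35, 69, 284], [-36, 91, 279], [-37, 69, 267], [-35, 77, 263], [-44, 70, 254], [-44, 88, 231], [-44, 81, 223], [-45, 72, 213], [-45, 72, 197], [-35, 41, 175], [-33, 58, 173], [-36, 65, 170], [-34, 68, 166], [-37, 101, 152]]
jar [229.1 174.5]
tumbler [239.3 270.6]
```

View pics/c4.png

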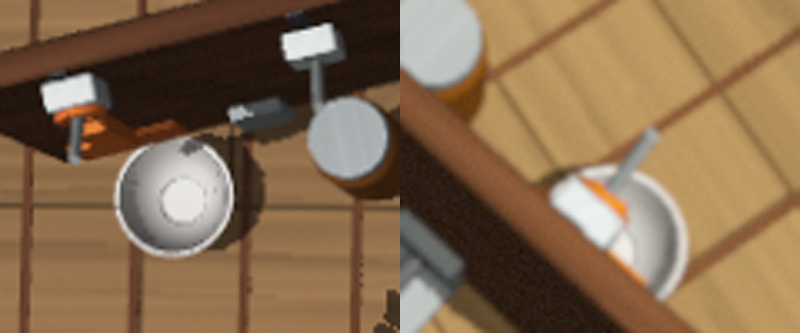

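The picture shows the scraper hanging upright against the left block, with the peg through its eye at crop (75,130). The blade edge is about 29 mm (level) from the bowl centre, and the bowl, jar and glass have not moved.

```bash
python3 -c "
from bench import *
print(close_job())"
```

```text
the job is handed in; nothing more can be done
None
```

The middle-sized orange scraper hangs freely by its eye on the left peg, blade down over the bowl; by the pictures it touches neither bowl nor jar, and bowl, jar and green glass stayed put; handed in at about 20 s, no verdict returned.

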